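# Slide the stage insert out over the ledge end

### The arm

A 6-joint arm with a two-finger parallel gripper is mounted at the origin on the work surface. World frame = base frame: x ahead of the robot, y to its left, z up, the work surface at z = 0. Lengths are in m, angles in rad, forces in N, time in s.
With the tool pointing down it reaches from about 0.375 to 0.9 m from the base axis. Payload 3.1 kg.
Tool frame: the origin (TCP) lies at the centre of the arm's flange, where the gripper is bolted on; the fingertips stand 182 mm ahead of it and the grasp point (between the pads) lies 164 mm ahead of it; z points along the fingers, y is the line along which they close (so a half turn about z gives the same grasp; the last joint's range is limited). The gripper opens to 87 mm and grips with 3 to 60 N. Pads are 19 mm wide; open, the fingers measure 117 mm over their backs; the gripper's body (75 mm by 190 mm) begins 51 mm behind the grasp point.
Start: joints at [0.922, 0.527, 1.433, -0, 1.181, -0.178], TCP at [0.283, 0.557, 0.405] pointing down, gripper open.
Joint ranges: [-3.08, 3.08], [-0.75, 2.2], [0.22, 2.44], [-1.43, 4.57], [0, 2.65], [-2.85, 2.85]. Speed limits (rad/s): [2.79, 2.79, 3.14, 3.14, 3.14, 3.14].

### API

Orientations are given as a unit quaternion [x, y, z, w].
In Python, from rig import * gives the robot as it stands.
- The arm moves only by the tool move_arm, never from a script. Its argument "commands" is a list that holds one entry, the list of rows, each a list of 6 numbers: the shift along the tool's x, y, z in units of 40 mm (1.0 is 40 mm), then the turn, a rotation vector about the tool's x, y, z in rad. A call has 1 to 12 rows; each row is the pose to reach, as a shift and turn from the pose commanded when the call began, along the tool's axes at that moment; what a row does not reach only later rows make up. A row lasts 1/8 s, in which the tool goes at most 62.5 mm and 10.7 degrees, less where a joint would pass 70% of its speed; a pose out of reach is approached as far as the arm can. A call with a gripper value outside its range is refused whole. "claw" is the closure, from -1 (fully open) to 1 (shut), so that 0 is half open, set as the call begins (left out, the last holds). The fingers move at their own pace and stop on an object; "squeeze" is the grip in N (left out, the last holds). Time passes only in rows, so rows that repeat a pose let the fingers close. It gives the time, the measured TCP pose, the force, the opening and the grip force at its end, in the units of the state.
- get_obs(): the state, without advancing time (a new reading comes with each control period).
- camera(name): name is "scene" or "side" or "wrist"; returns a dict with "pixels" (400x640x3 uint8, blue, green, red), "range_z" (400x640 float32, m along the optical axis (not along the pixel's ray), 0 where there is no reading), "camera_matrix" (3x3 intrinsics, pixels), "extrinsics" (4x4, takes a point from world to camera coordinates). Camera axes: x right, y up, looking along -z (the intrinsics and any distortion apply to the point x, -y, -z); pixel columns grow to the right and rows downward; lengths in m; the calibration is good to about 2 mm. A picture is of the moment at which its call begins.
- hand_in(): hands the job in; it is judged then, once.
The state is a dict: "time": time; "q": joint angles; "joint_velocities": joint speeds; "joint_torque": joint torques, N m; "position": TCP position; "tool_rot": TCP orientation; "ft_force": force on the tool from outside, world axes, zero at the start; "moment": the same for the moment, N m; "grip_width": finger opening in m; "grip_force": force on a finger pad.
Only numpy, scipy, OpenCV 4.12 (cv2) and the standard library are available. Lean on these libraries where they do the work, as an engineer would, in place of code of your own. Each camera call takes 0.05 s, during which the arm holds its last target. There are 200 camera calls.

### The job

On the two-lane ledge lie two microscope stage inserts, one black and one red. With the fingertips push the black insert along its lane, towards the ledge's open end, until it sticks out so far that the ledge's end edge lies under the insert's yellow band, so that the next person can take it by its edge. Only push it, never lift or tip it; leave it lying flat on the ledge and let go, and leave the red insert and the bottles, vials, beaker and tub where they are.

Things in the scene. Friction and masses are not known exactly. Their poses are not given: they have to be found in the camera images.
- ledge: White fixed ledge, 186 mm (x) by 320 mm (y); origin: centre of its footprint at bench height, z up. Lane floor at z 45 mm. Two lanes along y, each 82 mm wide, centred at x -46 and +46 mm, between blue ribs 4 mm high. The end at y -160 mm is open, without a lip; a blue stop, 14 mm above the lane floor, closes the end at y +160 mm.
- ledge_end (a point): Middle of the ledge's open end edge, at lane-floor height (ledge x 0, y -160 mm, z 45 mm); same axes as the ledge.
- black_insert: Black flat plate, loose, 76 mm (x) by 120 mm (y) by 7 mm thick, about 0.17 kg, with a flush round window. Origin: centre of its underside. It lies in either lane, axes parallel to the ledge's within 1 degree, its -y end 20 to 100 mm inside the open end. A yellow band crosses it from 25 to 45 mm behind its -y end. It slides by friction and tips off with more than 60 mm out.
- black_insert_band (a point): Middle of the black insert's yellow band, on its top face: x 0, y -25 mm, z 7 mm in the insert's frame.
- red_insert: The red stage insert in the other lane, same shape, band and frame as the black one. To be left alone.
- bottle_a: Amber bottle with black cap, 54 mm across, 115 mm tall, loose, standing on the bench beside the ledge; origin: centre of its underside. To be left alone.
- bottle_b: Amber bottle with black cap, 54 mm across, 115 mm tall, loose, standing on the bench beside the ledge; origin: centre of its underside. To be left alone.
- vial_a: Small brown vial with white cap, 28 mm across, 60 mm tall, loose, standing on the bench beside the ledge; origin: centre of its underside. To be left alone.
- vial_b: Small dark brown vial with white cap, 28 mm across, 60 mm tall, loose, standing on the bench beside the ledge; origin: centre of its underside. To be left alone.
- beaker: Glass beaker, 64 mm across, 85 mm tall, loose, standing on the bench beside the ledge; origin: centre of its underside. To be left alone.
- tub: White tub with green lid, 90 mm across, 80 mm tall, loose, standing on the bench beside the ledge; origin: centre of its underside. To be left alone.
Not all that is in view belongs to the job. What is meant by the black_insert is not blue or turquoise, and is the smaller of those in its own colour.

How it is judged:
At the end, for the whole second after the job is handed in: The ledge end edge lies under the yellow band (band centre within 10 mm of it); the black insert rests flat on the lane floor (3 mm, 0.05 rad), along the lane within 0.1 rad; the red insert is within 10 mm, each other loose thing within 30 mm, of its start (y of black_insert_band in the frame of ledge between -0.17 and -0.15 m and z of black_insert in the frame of ledge between 0.042 and 0.048 m and angle between black_insert's own z axis and vertical below 0.05 rad and angle between the y axis of black_insert and the y axis of ledge, either way round below 0.1 rad and linear speed of black_insert below 0.01 m/s and distance of red_insert from where it was at the start of the episode below 0.01 m and distance of each of bottle_a, bottle_b, vial_a, vial_b, beaker, tub from where it was at the start of the episode below 0.03 m); the robot touches nothing.
It fails at once if the black insert is lifted more than 10 mm off the lane floor (z of black_insert in the frame of ledge above 0.055 m).
It fails at once if the black insert tips by more than 0.2 rad or drops off the ledge (angle between black_insert's own z axis and vertical above 0.2 rad or z of black_insert in the frame of ledge below 0.035 m).
It fails at once if the red insert is moved by more than 10 mm (distance of red_insert from where it was at the start of the episode above 0.01 m).
It fails at once if a bottle, vial, beaker or tub is moved by more than 30 mm or knocked over (distance of any of bottle_a, bottle_b, vial_a, vial_b, beaker, tub from where it was at the start of the episode above 0.03 m or angle between any of bottle_a, bottle_b, vial_a, vial_b, beaker, tub's own z axis and vertical above 0.5 rad).
It also fails if it takes over 38 s, if anything falls off the work surface, if the arm or the gripper's body presses on something with over 40 N, if the wrist force passes 120 N, or if a joint passes its speed limit or range.

## Working session

There is one attempt and no reset: what is moved stays moved. The work goes in short steps, Python scripts to look and compute and a tool call to move; the robot and the scene stay as the last step left them, time stands still between calls to the robot, and variables do not carry over. Pictures are saved under pics/ and viewed, at most 10 in all, crops included, and the job is handed in when it is done.

Besides the shell and the picture viewer there is one more tool, called after "Emit:" as a command line: name --argument value ..., lists and objects as JSON in quotes. move_arm: Moves the arm, as the interface text tells. Its arguments: {"type":"object","properties":{"commands":{"type":"array","items":{"type":"array","items":{"type":"array","items":{"type":"number"}}}},"claw":{"type":"number"},"squeeze":{"type":"number"}},"required":["commands"]}

```bash
mkdir -p pics; ls
cat > h.py <<'E'
from rig import *
import numpy as np, cv2
def save(n,f):
    c=camera(n); cv2.imwrite('pics/'+f,c['pixels']); np.savez('pics/'+f[:-4]+'.npz',**c); return c
def world(c,uv,z=None):
    "pixel -> world; on plane z, or by depth"
    u,v=uv; K=c['camera_matrix']; E=c['extrinsics']; R=E[:3,:3]; t=E[:3,3]
    d=np.array([(u-K[0,2])/K[0,0],-(v-K[1,2])/K[1,1],-1.])
    o=-R.T@t; w=R.T@d
    s=c['range_z'][int(round(v)),int(round(u))] if z is None else (z-o[2])/w[2]
    return o+s*w
E
python3 - <<'E'
from h import *
for n in('scene','side'): save(n,n+'0.png')
print(get_obs())
E
```

```text
pics
{'time': 0.1, 'q': array([ 9.22505038e-01,  5.28342939e-01,  1.43377275e+00,  2.35005479e-05,
        1.18141145e+00, -1.78464399e-01]), 'joint_velocities': array([ 0.00023058, -0.00332069, -0.00184365,  0.00016296, -0.00100728,
        0.00046624]), 'joint_torque': array([-4.77244175e-04, -4.40989387e+01, -1.77149445e+01,  6.34966604e-02,
        5.34054113e-02, -1.35548643e-05]), 'position': array([0.28271674, 0.55705011, 0.4038882 ]), 'tool_rot': array([ 2.32763048e-01,  9.72532996e-01, -8.81402783e-04, -3.98495856e-04]), 'ft_force': array([ 0.22130931,  0.58833224, -0.23276764]), 'moment': array([-0.04554819,  0.01210942,  0.02929269]), 'grip_force': 0.0, 'grip_width': 0.08673246982892531}
```

View pics/scene0.png

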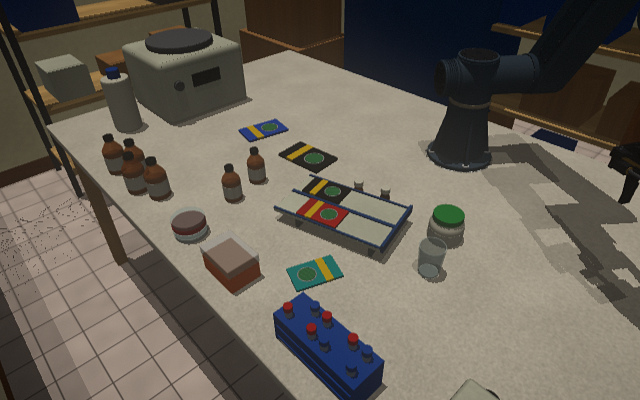

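View pics/side0.png

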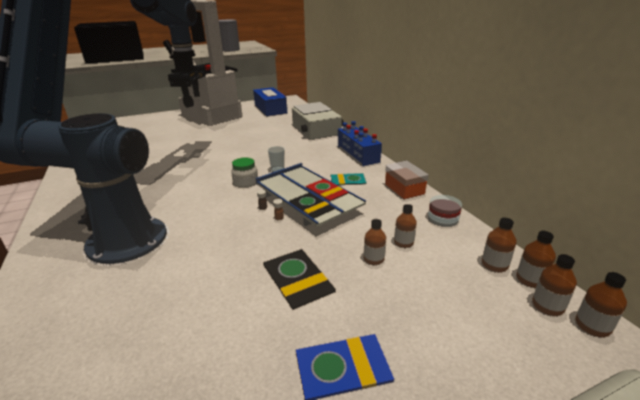

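The scene view shows the black insert in the far lane near (325,190) and red in the near lane near (325,212). The blue stop is at right (400,220) and the open end at left (290,205). The larger black plate on the bench (308,157) is a decoy. I'll measure next, starting with an enlarged crop.

Run:
```python
from h import *
for f,(x0,y0,w,h) in {'scene0':(260,165,200,120),'side0':(220,135,170,110)}.items():
    c=np.load(f'pics/{f}.npz'); im=c['pixels'][y0:y0+h,x0:x0+w]
    cv2.imwrite(f'pics/{f}c.png',cv2.resize(im,None,fx=4,fy=4,interpolation=cv2.INTER_CUBIC))
    hsv=cv2.cvtColor(c['pixels'],cv2.COLOR_BGR2HSV); print(f,-c['extrinsics'][:3,:3].T@c['extrinsics'][:3,3])
    M=dict(yellow=((20,120,80),(32,255,255)),blue=((105,90,40),(125,255,255)),red=((170,150,60),(180,255,255)),green=((50,80,30),(85,255,255)))
    for k,(a,b) in M.items():
        m=np.zeros(hsv.shape[:2],np.uint8); m[y0:y0+h,x0:x0+w]=cv2.inRange(hsv,a,b)[y0:y0+h,x0:x0+w]
        n,_,st,ce=cv2.connectedComponentsWithStats(m)
        for i in range(1,n):
            if st[i,4]>15: print(k,st[i],ce[i].round(1),world(c,ce[i]).round(4), world(c,ce[i],.052).round(4))
```

```text
scene0 [1.1978832  0.61225029 0.78077767]
yellow [310 179  18  16 119] [318.4 186.5] [ 0.5185 -0.1393  0.0543] [ 0.5163 -0.1417  0.052 ]
yellow [305 200  19  18 118] [313.9 208.5] [ 0.5945 -0.0754  0.0521] [ 0.5944 -0.0754  0.052 ]
yellow [315 257  19  24 194] [324.  268.9] [0.6981 0.0729 0.0071] [0.7271 0.1042 0.052 ]
blue [293 189 119  57 408] [365.5 211.5] [0.4988 0.0249 0.0464] [0.5041 0.0294 0.052 ]
blue [275 206  34  14  44] [291.7 213. ] [ 0.6493 -0.1031  0.0514] [ 0.6497 -0.1026  0.052 ]
blue [310 220  70  28 102] [343.7 233.3] [0.6053 0.048  0.049 ] [0.6077 0.0503 0.052 ]
green [326 187  14   8  89] [332.2 190.7] [ 0.5033 -0.0983  0.0531] [ 0.5023 -0.0993  0.052 ]
green [433 204  27  23 509] [446.8 215.1] [0.396  0.2043 0.081 ] [0.3627 0.1873 0.052 ]
green [321 209  16  10 117] [328.4 213.6] [ 0.5832 -0.0308  0.0543] [ 0.5813 -0.0328  0.052 ]
green [298 267  17  14 164] [306.4 273.7] [0.7402 0.0562 0.0088] [0.7658 0.0873 0.052 ]
side0 [ 0.16861438 -1.00050519  0.61440084]
yellow [338 174   7  11  58] [340.9 178.8] [0.6949 0.062  0.0098] [ 0.6581 -0.0122  0.052 ]
yellow [322 187  19  10  65] [331.  191.2] [ 0.5941 -0.0737  0.0515] [ 0.5937 -0.0746  0.052 ]
yellow [304 201  25  13 138] [315.7 207. ] [ 0.5141 -0.1421  0.0524] [ 0.5144 -0.1415  0.052 ]
blue [339 135  42  30 700] [363.9 147.6] [0.8244 0.1345 0.0777] [0.8558 0.1889 0.052 ]
blue [303 187  22  13  39] [314.  193.7] [ 0.5405 -0.0659  0.0511] [ 0.5399 -0.0674  0.052 ]
blue [289 202  25  18  40] [301.  210.8] [ 0.4706 -0.1372  0.0482] [ 0.4686 -0.143   0.052 ]
green [232 158  22  12 210] [242.9 163.2] [0.3827 0.1856 0.0804] [0.3941 0.2486 0.052 ]
green [344 174  17   8  99] [352.8 177.2] [0.7403 0.0581 0.0082] [ 0.699  -0.0185  0.052 ]
green [317 184  11   5  45] [322.1 185.8] [ 0.5802 -0.0372  0.0557] [ 0.5829 -0.0308  0.052 ]
green [301 198  13   7  69] [306.8 200.7] [ 0.5027 -0.1016  0.0548] [ 0.5044 -0.097   0.052 ]
```

```bash
sleep 0
```

```text
(no output)
```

View pics/scene0c.png

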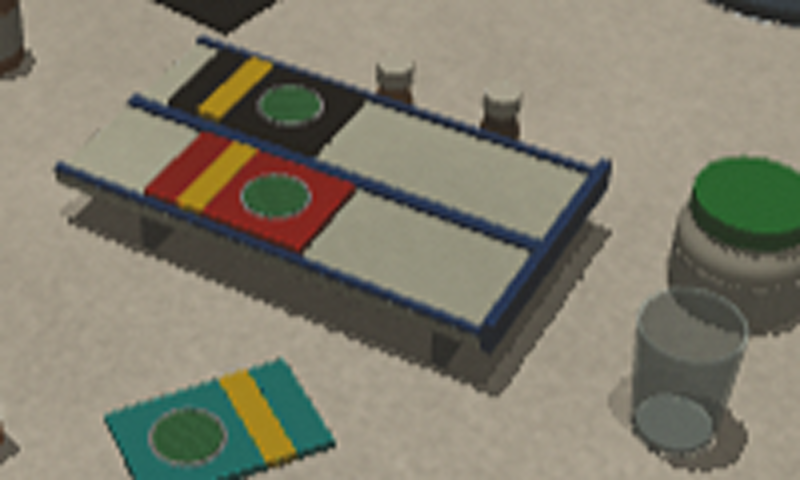

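View pics/side0c.png

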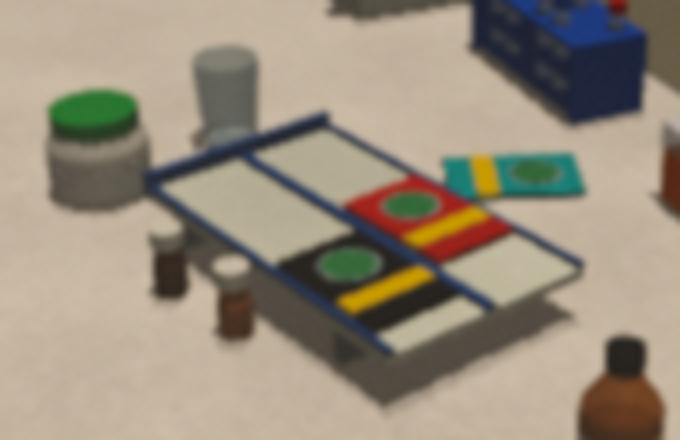

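The crops show the black insert's rear edge clear at scene crop (345,130). The rib ends at the open end are at (200,40), (133,100) and (60,168), and the stop corners are at (607,165) and (487,328). Two vials stand close beside the black lane. I'll compute the ledge frame.

Run:
```python
from h import *
from scipy.spatial.transform import Rotation as Ro
P={}
for f,(x0,y0),pts in (('scene0',(260,165),dict(ribfar=(200,40,.049),ribmid=(133,100,.049),ribnear=(58,166,.049),stopfar=(605,160,.059),stopnear=(487,327,.059),midstop=(535,243,.049),bkrear=(365,98,.052),bkrear2=(319,155,.045),bkfront=(213,50,.052),bkfront2=(170,103,.052),vial1=(396,72,.06),vial2=(502,100,.06))),
 ('side0',(220,135),dict(ribfar=(390,351,.049),ribmid=(490,307,.049),ribnear=(582,266,.049),stopfar=(147,177,.059),stopnear=(327,117,.059),midstop=(245,155,.049),bkrear=(278,264,.052),bkrear2=(358,230,.052),bkfront=(367,333,.052),bkfront2=(455,297,.052),vial1=(232,263,.06),vial2=(168,235,.06)))):
    c=np.load(f'pics/{f}.npz')
    for k,(x,y,z) in pts.items():
        p=world(c,(x0+(x-1.5)/4,y0+(y-1.5)/4),z); P.setdefault(k,[]).append(p[:2])
for k,v in P.items(): print(k,np.round(v,4).tolist())
A={k:np.mean(v,0) for k,v in P.items()}
ref=dict(ribfar=(-91,-160),ribmid=(0,-160),ribnear=(91,-160),stopfar=(-93,160),stopnear=(93,160))
src=np.array([ref[k] for k in ref])/1000.; dst=np.array([A[k] for k in ref])
# rigid fit
S=np.c_[src,np.zeros(5)];D=np.c_[dst,np.zeros(5)]
R,e=Ro.align_vectors(D-D.mean(0),S-S.mean(0)); th=R.as_rotvec()[2]; o=dst.mean(0)-R.as_matrix()[:2,:2]@src.mean(0)
print('th',th,'o',o,'res',e); R2=R.as_matrix()[:2,:2]
band=np.array([[.5163,-.1417],[.5144,-.1415]]); print('band in ledge',(band-o)@R2)
for k in A: print(k,((A[k]-o)@R2*1000).round(1))
q=Ro.from_quat(get_obs()['tool_rot']).as_matrix();print(q.round(3))
```

```text
ribfar [[0.4909, -0.2082], [0.4887, -0.2125]]
ribmid [[0.5767, -0.1846], [0.5749, -0.1906]]
ribnear [[0.663, -0.1618], [0.6618, -0.1679]]
stopfar [[0.4019, 0.0998], [0.4027, 0.0927]]
stopnear [[0.582, 0.1507], [0.5773, 0.1385]]
midstop [[0.4921, 0.1148], [0.4938, 0.1169]]
bkrear [[0.4588, -0.0676], [0.4569, -0.0746]]
bkrear2 [[0.5227, -0.05], [0.5301, -0.0515]]
bkfront [[0.4957, -0.1882], [0.4814, -0.1895]]
bkfront2 [[0.5626, -0.1602], [0.5561, -0.1723]]
vial1 [[0.428, -0.0666], [0.4226, -0.0721]]
vial2 [[0.3999, 0.0084], [0.3914, -0.011]]
th 0.26781697556241585 o [ 0.53352025 -0.03352422] res 0.0033027446578733
band in ledge [[-0.04523258 -0.09976246]
 [-0.04701192 -0.0990668 ]]
ribfar [ -88.9 -158.9]
ribmid [  -0.  -159.8]
ribnear [  89.5 -160.7]
stopfar [-92.2 159.8]
stopnear [ 91.6 159.6]
midstop [  0.4 154.8]
bkrear [-82.9 -16.2]
bkrear2 [-11.4 -14.7]
bkfront [ -84.5 -137.9]
bkfront2 [ -10.2 -134.8]
vial1 [-113.8   -5.9]
vial2 [-124.4   67.6]
[[-0.892  0.453 -0.001]
 [ 0.453  0.892 -0.002]
 [ 0.    -0.002 -1.   ]]
```

Band centre is at ledge y ≈ -99.5 mm, so it needs a push of about 60.5 mm. Ledge yaw is 0.268 rad. I'll set the fingers about 26 mm apart across the lane for a stable two-point push, and move above the spot behind the insert.

Emit:
move_arm --commands '[[[-1, -0.97, 0, 0, 0, 0.08], [-2, -1.93, 0, 0, 0, 0.16], [-3, -2.9, 0, 0, 0, 0.24], [-4, -3.87, 0, 0, 0, 0.32], [-5, -4.83, 0, 0, 0, 0.4], [-6, -5.8, 0, 0, 0, 0.48], [-7, -6.77, 0, 0, 0, 0.56], [-8, -7.73, 0, 0, 0, 0.64], [-9, -8.7, 0, 0, 0, 0.72], [-10, -9.67, 0, 0, 0, 0.8], [-11, -10.64, 0, 0, 0, 0.833], [-11, -10.64, 0, 0, 0, 0.833]]]' --claw 0.4

```text
time: 1.6
position: [0.4841, -0.0249, 0.4047]
tool_rot: [0.609, 0.794, 0.0, 0.001]
ft_force: [-0.5, -0.2, -0.7]
grip_width: 0.0262
grip_force: 0.0
```

```bash
cat >> h.py <<'E'
from scipy.spatial.transform import Rotation as Ro
O=np.array([.53352,-.03352]); TH=.2678
L=Ro.from_euler('z',TH).as_matrix()[:2,:2]
def st():
    o=get_obs(); T=Ro.from_quat(o['tool_rot']).as_matrix(); p=o['position']+.182*T[:,2]
    print('t',o['time'],'tip ledge mm',((p[:2]-O)@L*1000).round(1),'tip z',p[2].round(4),'F',o['ft_force'].round(2),'w',o['grip_width'])
    print('tool axes in ledge',(np.c_[L.T@T[:2],].round(3)).tolist())
    return o,T
E
python3 -c "
from h import *
st()"
```

```text
t 1.6 tip ledge mm [-45.1  21.1] tip z 0.2227 F [-0.54 -0.21 -0.65] w 0.026163597315540094
tool axes in ledge [[0.005, 1.0, 0.001], [1.0, -0.005, -0.002]]
```

```bash
python3 -c "
from h import *
save('wrist','w1.png')"
```

```text
(no output)
```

View pics/w1.png

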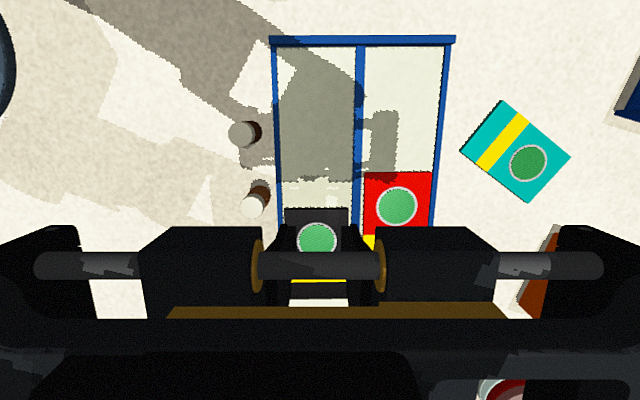

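The wrist view shows the black rear edge at rows ~208 (cols 285–348), the stop's outer edge at row ~36, and the fingers in the lane behind the window. I'll check it against the ledge frame.

Run:
```python
from h import *
c=np.load('pics/w1.npz')
for n,uv,z in (('rearL',(286,208),.052),('rearR',(348,208),.052),('yellow front?',(318,282),.052),('stopL',(270,36.5),.059),('stopR',(456,36),.059),('redrearL',(366,172),.052),('redrearR',(432,172),.052)):
    print(n,((world(c,uv,z)[:2]-O)@L*1000).round(1))
```

```text
rearL [-82.2 -11.9]
rearR [-10.  -12.2]
yellow front? [ -45.5 -108.8]
stopL [-91.3 167.3]
stopR [ 92.  166.8]
redrearL [ 9.4 30.1]
redrearR [83.8 29.8]
```

Emit:
move_arm --commands '[[[0.1, -0.02, 1, 0, 0, 0], [0.1, -0.02, 2, 0, 0, 0], [0.1, -0.02, 3, 0, 0, 0], [0.1, -0.02, 3.8, 0, 0, 0], [0.1, -0.02, 4, 0, 0, 0], [0.1, -0.02, 4.1, 0, 0, 0], [0.1, -0.02, 4.1, 0, 0, 0], [0.1, -0.02, 4.1, 0, 0, 0]]]'

```text
time: 2.65
position: [0.4811, -0.0177, 0.2418]
tool_rot: [0.606, 0.795, 0.0, 0.001]
ft_force: [-0.1, 0.6, 0.4]
grip_width: 0.0264
grip_force: 0.0
```

```bash
python3 -c "
from h import *
st()"
```

```text
t 2.65 tip ledge mm [-46.1  28.9] tip z 0.0598 F [-0.06  0.55  0.43] w 0.026387157392580296
tool axes in ledge [[-0.0, 1.0, 0.002], [1.0, 0.0, -0.001]]
```

Emit:
move_arm --commands '[[[0, 0, 0.2, 0, 0, 0], [0, 0, 0.28, 0, 0, 0], [0, 0, 0.3, 0, 0, 0], [0, 0, 0.3, 0, 0, 0], [0, 0, 0.3, 0, 0, 0]]]'

```text
time: 3.28
position: [0.4808, -0.0178, 0.2288]
tool_rot: [0.606, 0.795, 0.0, 0.0]
ft_force: [0.4, 0.3, -0.9]
grip_width: 0.026
grip_force: 0.0
```

```bash
python3 -c "
from h import *
st()"
```

```text
t 3.275 tip ledge mm [-46.7  29.1] tip z 0.0468 F [ 0.4   0.25 -0.93] w 0.025967247793356834
tool axes in ledge [[-0.0, 1.0, 0.0], [1.0, 0.0, -0.0]]
```

Emit:
move_arm --commands '[[[-0.3, 0.01, 0, 0, 0, 0], [-0.55, 0.01, 0, 0, 0, 0], [-0.75, 0.01, 0, 0, 0, 0], [-0.95, 0.01, 0, 0, 0, 0], [-1.15, 0.01, 0, 0, 0, 0], [-1.35, 0.01, 0, 0, 0, 0], [-1.5, 0.01, 0, 0, 0, 0], [-1.65, 0.01, 0, 0, 0, 0], [-1.8, 0.01, 0, 0, 0, 0], [-1.9, 0.01, 0, 0, 0, 0], [-1.9, 0.01, 0, 0, 0, 0], [-1.9, 0.01, 0, 0, 0, 0]]]'

```text
time: 4.78
position: [0.5015, -0.0912, 0.2287]
tool_rot: [0.606, 0.795, 0.0, 0.001]
ft_force: [0.3, 0.6, 0.1]
grip_width: 0.0259
grip_force: 0.0
```

Run:
```python
from h import *
st()
for n,f in(('scene','scene1'),('side','side1')):
    c=save(n,f+'.png')
    hsv=cv2.cvtColor(c['pixels'],cv2.COLOR_BGR2HSV)
    x0,y0,w,h=(260,165,200,75) if n=='scene' else (220,135,170,110)
    m=cv2.inRange(hsv,(20,120,60),(32,255,255)); k,_,s,ce=cv2.connectedComponentsWithStats(m)
    for i in range(1,k):
        if s[i,4]>15 and x0<ce[i][0]<x0+w and y0<ce[i][1]<y0+h: print(n,s[i],((world(c,ce[i],.052)[:2]-O)@L*1000).round(1))
a=[cv2.resize(cv2.imread(f'pics/{f}.png')[y:y+75,x:x+100],None,fx=4,fy=4,interpolation=cv2.INTER_CUBIC) for f,x,y in(('scene1',260,160),('side1',270,170))]
cv2.imwrite('pics/c1.png',np.hstack(a))
```

```text
t 4.775 tip ledge mm [-46.  -47.3] tip z 0.0467 F [0.3  0.58 0.13] w 0.02594801432424641
tool axes in ledge [[-0.0, 1.0, 0.001], [1.0, 0.0, -0.001]]
scene [296 179  10  12  67] [ -26.4 -147.2]
scene [305 201  19  17 114] [ 49.6 -56.7]
side [337 174   8  11  59] [125.9 -11.9]
side [323 187  19  10  56] [ 51.6 -56.1]
side [314 208  25  13 157] [ -48.1 -145.1]
```

View pics/c1.png

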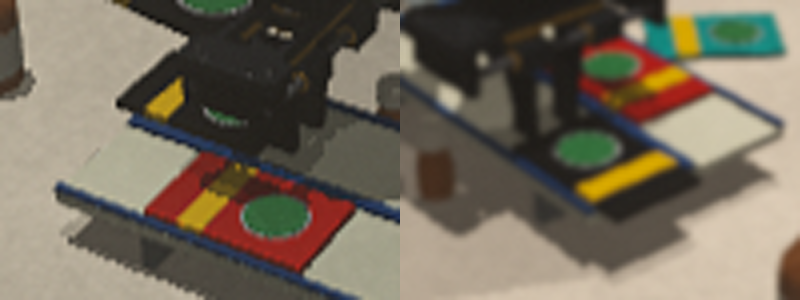

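Side crop: the band is at (628,178) and the rib ends at the open end are near (592,212) and (690,168), so the ledge edge sits about at the band's front border. I'll measure the band against the rib-end line in the same view.

Run:
```python
from h import *
for f in('side0','side1'):
    c=np.load(f'pics/{f}.npz'); hsv=cv2.cvtColor(c['pixels'],cv2.COLOR_BGR2HSV)
    m=cv2.inRange(hsv,(105,80,30),(125,255,255)); m[:185]=0;m[230:]=0;m[:,:280]=0;m[:,390:]=0
    k,_,s,ce=cv2.connectedComponentsWithStats(m)
    lab=_
    for i in range(1,k):
        if s[i,4]>8:
            ys,xs=np.where(lab==i); j=ys.argmax(); print(f,s[i],(xs[j],ys[j]),((world(c,(xs[j]+.5,ys[j]+.5),.049)[:2]-O)@L*1000).round(1))
for f,pts in(('side1',((592,212),(690,168),(780,126))),('scene1',((132,120),(58,186)))):
    c=np.load(f'pics/{f}.npz'); x0,y0=(270,170) if f=='side1' else (260,160)
    for x,y in pts:
        xx=x-400 if f=='side1' else x
        print(f,((world(c,(x0+(xx-1.5)/4,y0+(y-1.5)/4),.049)[:2]-O)@L*1000).round(1))
```

```text
side0 [299 185  26  15  53] (np.int64(321), np.int64(199)) [ -4.2 -72.4]
side0 [288 202  28  20  54] (np.int64(315), np.int64(221)) [ -91.3 -154.5]
side0 [330 203  12   9  22] (np.int64(341), np.int64(211)) [  -3.5 -161.8]
side1 [315 194  21  13  46] (np.int64(332), np.int64(206)) [  -5.2 -124.5]
side1 [299 209  19  14  42] (np.int64(316), np.int64(222)) [ -92.2 -160.1]
side1 [ -90.3 -162.6]
side1 [  -2.5 -163.4]
side1 [  87.  -162.6]
scene1 [   2.  -157.8]
scene1 [  90.9 -157.9]
```

Emit:
move_arm --commands '[[[-0.1, 0, 0, 0, 0, 0], [-0.2, 0, 0, 0, 0, 0], [-0.3, 0, 0, 0, 0, 0], [-0.38, 0, 0, 0, 0, 0], [-0.38, 0, 0, 0, 0, 0], [-0.38, 0, 0, 0, 0, 0], [0.1, 0, 0, 0, 0, 0], [0.4, 0, 0, 0, 0, 0], [0.4, 0, -1.4, 0, 0, 0], [0.4, 0, -2.8, 0, 0, 0], [0.4, 0, -4.2, 0, 0, 0], [0.4, 0, -4.2, 0, 0, 0]]]'

```text
time: 6.38
position: [0.4978, -0.0747, 0.401]
tool_rot: [0.606, 0.796, 0.001, 0.005]
ft_force: [-0.6, -0.1, -0.4]
grip_width: 0.0262
grip_force: 0.0
```

Emit:
move_arm --commands '[[[1.2, 0, 0, 0, 0, 0], [2.5, 0, 0, 0, 0, 0], [3.8, 0, 0, 0, 0, 0], [5, 0, 0, 0, 0, 0], [5, 0, 0, 0, 0, 0]]]'

```text
time: 7.0
position: [0.4415, 0.1203, 0.3953]
tool_rot: [0.604, 0.797, -0.001, -0.002]
ft_force: [0.2, -0.9, -0.7]
grip_width: 0.0262
grip_force: 0.0
```

Run:
```python
from h import *
st()
for n,f in(('scene','scene2'),('side','side2')):
    c=save(n,f+'.png')
    hsv=cv2.cvtColor(c['pixels'],cv2.COLOR_BGR2HSV)
    x0,y0,w,h=(260,165,200,75) if n=='scene' else (220,135,170,110)
    m=cv2.inRange(hsv,(20,120,60),(32,255,255)); k,_,s,ce=cv2.connectedComponentsWithStats(m)
    for i in range(1,k):
        if s[i,4]>15 and x0<ce[i][0]<x0+w and y0<ce[i][1]<y0+h: print(n,s[i],((world(c,ce[i],.052)[:2]-O)@L*1000).round(1))
a=[cv2.resize(cv2.imread(f'pics/{f}.png')[y:y+75,x:x+100],None,fx=4,fy=4,interpolation=cv2.INTER_CUBIC) for f,x,y in(('scene2',260,160),('side2',270,170))]
cv2.imwrite('pics/c2.png',np.hstack(a))
```

```text
t 7.0 tip ledge mm [-48.8 173. ] tip z 0.2133 F [ 0.15 -0.87 -0.68] w 0.02623707491721935
tool axes in ledge [[-0.006, 1.0, -0.004], [1.0, 0.006, 0.001]]
scene [292 173  19  16 120] [ -43.5 -161. ]
scene [305 200  19  18 121] [ 48.6 -56.4]
side [338 174   7  11  58] [125.8 -12.4]
side [322 187  19  10  66] [ 47.4 -55.7]
side [317 210  26  14 160] [ -48.5 -160.2]
```

View pics/c2.png

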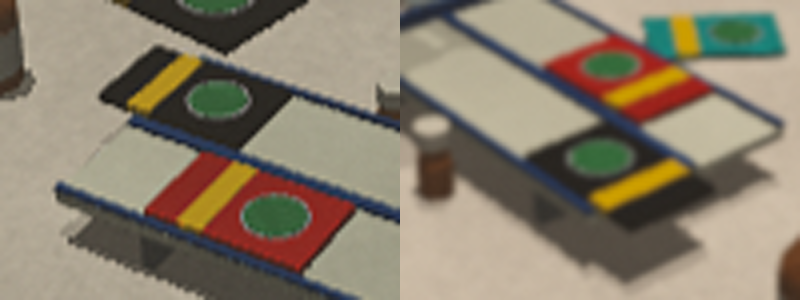

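Both views put the band centre at ledge y ≈ -160 to -161 mm, which is over the end edge. The insert lies flat and straight, the red insert is at the same pixels as before, and the gripper is clear.

```bash
python3 -c "
from rig import *
print(hand_in())"
```

```text
the job is handed in; nothing more can be done
None
```

I pushed the black insert out until its yellow band lay over the ledge's open end edge (band centre within about 5 mm of the edge in both views), left it flat with the gripper clear and the red insert unmoved, and handed the job in at about 7 s; no verdict was returned.

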